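# Lock the sharpening stone into its holder

### The job

Get the sharpening stone ready for use: draw it out of its wooden slip-case, lay it flat on the worktop and let go of it, then take it afresh by its middle (its ends go into the cups) and lay it flat in the steel holder between the two end cups. Slide the holder's jaw right up so that the stone is held between the cups without play, and then shoot the jaw's bolt fully home into its keeper. Do not knock over or push away the tin, the spice jar, the glass or the bowl that stand around.

Things in the scene. Friction and masses are not known exactly. Their poses are not given: they have to be found in the camera images.
- stone: Loose sharpening stone, a plain flat block 150 x 50 x 25 mm, about 0.3 kg, thin white layer above a thicker grey one, both ends alike. Origin: centre of its underside; x along its length, y across its 50 mm width, z up. At the start it lies white side up in the slip-case with about 50 mm of its -x end sticking out of the mouth.
- slip_case: Wooden slip-case, fixed to the worktop, outside 115 x 70 x 42 mm, roofed, closed at the back. Origin on the worktop under it; mouth at x = -55 mm, back at x = +60 mm, z up. Floor 6 mm thick, inner room 56 mm wide and 30 mm high (stone 3 mm free each side, 5 mm above). Draw the stone straight out along -x: it is out once its origin is at x = -130 mm.
- holder: Steel stone holder, fixed to the worktop: base plate 330 x 110 mm with its top at z = 16 mm. Origin on the worktop below the middle of the seated stone; x along the holder from the fixed cup (-x end, at -87 mm) to the jaw, grip and bolt (+x end, at 225 mm); y across it, the keeper on the edge at y = +48 mm; z up.
- stone_seat (a point): Place for the stone's origin when home: 22 mm above the worktop on two rubber rests; axes as the holder's (stone's x either way round). Fixed cup: end wall at x = -75 mm, two cheeks from there to x = -48 mm, 55 mm apart (2.5 mm free each side of the stone), tops 42 mm above the worktop. Between the two cups the stone's sides are free for fingers, down to the base plate.
- jaw (a joint): Sliding jaw's position along the holder's x, m: 0 = its cup wall (then at x = +75 mm) touches a stone that is home against the fixed cup; starts open at 0.020 to 0.030 (+ = away from the stone). Its cup has the same cheeks as the fixed one and moves with it. About 2 N of friction; stays where left. Pushed to -x it pushes the stone along, up to the fixed cup.
- jaw_grip (a point): Point to grip on the jaw's upright black slide grip (26 mm along the holder's x, 16 mm across, top at 67 mm): on its axis, 62 mm above the worktop, at x = 111 mm + jaw, y = 0 in the holder's frame. Axes as the holder's. With the TCP here the fingertips, at about 43 mm, clear what lies beside it.
- bolt (a joint): Travel of the bolt that the jaw carries, m: 0 = drawn back, 0.026 = fully home (end stop); grows as the bolt slides along the holder's +y. Starts at 0 to 0.004. About 1.5 N of friction, no spring. Its 10 mm round-nosed rod enters the keeper's 14 mm mouth only with the jaw within about 2 mm of 0; else it butts on the keeper.
- bolt_knob (a point): Point to grip on the bolt's upright round knob (15 mm thick, dark steel, top at 68 mm): on its axis, 62 mm above the worktop, at x = 165 mm + jaw, y = -12 mm + bolt in the holder's frame. Axes as the holder's. With the TCP here the fingertips, at about 43 mm, pass just above the bolt's guides and the keeper (tops at 40 and 43 mm).
- tin: Bystander: a food tin with a teal paper label, 58 mm wide, 72 mm high. Origin: centre of its underside.
- pepper_jar: Bystander: a glass spice jar with a dark screw cap, 44 mm wide, 96 mm high. Origin: centre of its underside.
- tumbler: Bystander: a waisted clear drinking glass, 62 mm wide, 85 mm high. Origin: centre of its underside.
- green_bowl: Bystander: a bowl, green outside and white inside, 115 mm wide, 59 mm high. Origin: centre of its underside.

How it is judged:
On the way, in this order (a step that is already met when the one before it is completed fails the run):
1. The stone is out of the slip-case, lying flat on the worktop, let go (horizontal distance between stone and slip_case above 0.125 m and height (world z) of stone below 0.015 m and angle between stone's own z axis and vertical below 0.08 rad and linear speed of stone below 0.03 m/s and contact force between the fingers and stone below 0.1 N), for 0.2 s.
2. The stone lies flat in the holder between the cups (x of stone in the frame of stone_seat between -0.012 and 0.036 m and y of stone in the frame of stone_seat between -0.008 and 0.008 m and z of stone in the frame of stone_seat between -0.005 and 0.006 m and angle between stone's own z axis and vertical below 0.08 rad), for 0.1 s.
3. The jaw is right up against the stone, the stone home against the fixed cup (value of joint jaw between -0.0025 and 0.003 m and x of stone in the frame of stone_seat between -0.004 and 0.004 m), for 0.1 s.
At the end, for the whole second after the job is handed in: The bolt is within 4 mm of fully home in its keeper, the jaw is within 3 mm of its closed position, and the stone lies flat (within 3 degrees) on its rests between the cups within 4 mm of its place along the holder, 6 mm across and 3 mm in height; the stone is at rest (all of step 3 and value of joint bolt above 0.022 m and y of stone in the frame of stone_seat between -0.006 and 0.006 m and z of stone in the frame of stone_seat between -0.003 and 0.003 m and angle between stone's own z axis and vertical below 0.05 rad and linear speed of stone below 0.02 m/s); the robot touches nothing.
It fails at once if The tin, jar, glass or bowl is moved by more than 30 mm or knocked over (distance of any of tin, pepper_jar, tumbler, green_bowl from where it was at the start of the episode above 0.03 m or angle between any of tin, pepper_jar, tumbler, green_bowl's own z axis and vertical above 0.4 rad).
It also fails if it takes over 58 s, if anything falls off the work surface, if the arm or the gripper's body presses on something with over 40 N, if the wrist force passes 120 N, or if a joint passes its speed limit or range.

### The arm

A 6-joint arm with a two-finger parallel gripper is mounted at the origin on a cart in front of the work surface, level with it; the furniture and walls round the work are solid. World frame = base frame: x ahead of the robot, y to its left, z up, the work surface at z = 0. Lengths are in m, angles in rad, forces in N, time in s.
With the tool pointing down it reaches from about 0.3 to 0.775 m from the base axis. Payload 14.6 kg.
Tool frame: the origin (TCP) lies between the finger pads, 19 mm behind the fingertips; this is the grasp point; z points along the fingers, y is the line along which they close (so a half turn about z gives the same grasp; the last joint's range is limited). The gripper opens to 94 mm and grips with 3 to 60 N. Pads are 16 mm wide; open, the fingers measure 119 mm over their backs; the gripper's body (75 mm by 177 mm) begins 78 mm behind the grasp point.
Start: joints at [-1.237, 0.3, 1.521, -0, 1.321, -0.067], TCP at [0.215, -0.506, 0.224] pointing down, gripper open.
Joint ranges: [-3.03, 3.03], [-0.79, 2.21], [0.23, 2.52], [-1.04, 4.18], [0, 3.07], [-2.55, 2.55]. Speed limits (rad/s): [2.22, 2.22, 2.57, 3.14, 3.14, 3.14].

### API

Orientations are given as [roll, pitch, yaw] about the fixed x, y, z axes, in that order (R = Rz(yaw) Ry(pitch) Rx(roll)).
In Python, from station import telemetry, cams, workorder, finder gives the robot as it stands.
- The arm moves only by the tool jog_arm, never from a script. Its argument "rows" is a list of rows, each an object with "gripper": the finger opening in m, from 0 to 0.094; "slide": the shift along the tool's x, y, z in m, a list of three; "spin": the turn about the tool's z in rad. In form: [{"gripper": gripper, "slide": [tx, ty, tz], "spin": spin}, ...]. A call has 1 to 8 rows; each row is the pose to reach, as a shift and turn from the pose commanded when the call began, along the tool's axes at that moment; what a row does not reach only later rows make up. A row lasts 1/10 s, in which the tool goes at most 50 mm and 8.59 degrees, less where a joint would pass 70% of its speed; a pose out of reach is approached as far as the arm can. A call with a gripper value outside its range is refused whole. The fingers move at their own pace and stop on an object; "squeeze" is the grip in N (left out, the last holds). Time passes only in rows, so rows that repeat a pose let the fingers close. It gives the time, the measured TCP pose, the force, the opening and the grip force at its end, in the units of the state.
- telemetry.get_obs(): the state, without advancing time (a new reading comes with each control period).
- cams.camera(name): name is "scene" or "top"; returns (picture, depth): 384x512x3 uint8, red, green, blue; 384x512 float32, m along the optical axis (not along the pixel's ray), 0 where there is no reading.
- cams.camera_info(name): a dict with "camera_matrix" (3x3 intrinsics, pixels), "k1" (the pictures are not rectified: a ray, as slopes to the right and down, at radius r is drawn at 1 + k1 r^2 times it, then the intrinsics apply), "R" (3x3) and "t" (3): a world point X has camera coordinates R X + t. Camera axes: x right, y down, z forward; pixel columns grow to the right and rows downward; lengths in m; the calibration is good to about 2 mm. A picture is of the moment at which its call begins. camera_info takes no time and is no camera call.
- workorder.hand_in(): hands the job in; it is judged then, once.
Trained networks look in the newest picture that a camera, given by its name, has taken for a name from the list of things; names that differ only in an ending like _2 or _b are one class to them, and where a whole thing is asked for, a point or a joint stands for the part that bears it (a point fixed in the world has none). Each returns a list of dicts, best first, with "confidence" (0 to 1); they miss things now and then, are a little off and sometimes report something else, mostly with a low value. They report only what shows in the picture. A call takes as long as a camera call.
- finder.find_in(target, camera): "point" ([x, y, z] in m, in world coordinates, good to about 4 mm: the middle of the surface that is visible of it).
- finder.masks_of(target, camera): "region" (384x512 bool, what is visible of it).
The state is a dict: "time_s": time; "qpos": joint angles; "joint_vel": joint speeds; "tau": joint torques, N m; "ee_pos": TCP position; "eef_rot": TCP orientation; "force": force on the tool from outside, world axes, zero at the start; "moment": the same for the moment, N m; "grip_width": finger opening in m; "grip_force": force on a finger pad.
Only numpy, scipy, OpenCV 4.12 (cv2) and the standard library are available. Lean on these libraries where they do the work, as an engineer would, in place of code of your own. Each camera call takes 0.05 s, during which the arm holds its last target. There are 200 camera calls.

## Working session

There is one attempt and no reset: what is moved stays moved. The work goes in short steps, Python scripts to look and compute and a tool call to move; the robot and the scene stay as the last step left them, time stands still between calls to the robot, and variables do not carry over. Pictures are saved under pics/ and viewed, at most 12 in all, crops included, and the job is handed in when it is done.

Besides the shell and the picture viewer there is one more tool, called as name([rows], argument=value, ...), one row to a line, values as JSON. jog_arm: Moves the arm, as the interface text tells. Its arguments: {"type":"object","properties":{"rows":{"type":"array","items":{"type":"object","properties":{"gripper":{"type":"number"},"slide":{"type":"array","items":{"type":"number"}},"spin":{"type":"number"}}}},"squeeze":{"type":"number"}},"required":["rows"]}

```bash
mkdir -p pics; cat > h.py <<'E'
import numpy as np, cv2
from station import telemetry, cams, workorder, finder
def rays(name,uv):
    c=cams.camera_info(name);K=np.array(c["camera_matrix"]);k=c["k1"]
    d=(np.asarray(uv,float)-K[:2,2])/[K[0,0],K[1,1]]
    u=d.copy()
    for _ in range(20): u=d/(1+k*(u**2).sum(-1,keepdims=True))
    return np.concatenate([u,np.ones(u.shape[:-1]+(1,))],-1),np.array(c["R"]),np.array(c["t"])
def world(name,uv,depth):
    r,R,t=rays(name,uv); return (r*np.asarray(depth)[...,None]-t)@R
def onz(name,uv,z):
    r,R,t=rays(name,uv); d=r@R; o=-t@R
    return o+d*((z-o[2])/d[...,2])[...,None]
def cloud(name,mask,dep):
    v,u=np.nonzero(mask&(dep>0)); return world(name,np.stack([u,v],-1),dep[v,u])
def px(name,X):
    c=cams.camera_info(name);p=np.array(c["R"])@X+c["t"];s=p[:2]/p[2];s=s*(1+c["k1"]*(s@s))
    K=np.array(c["camera_matrix"]);return K[:2,:2]@s+K[:2,2]
E
python3 - <<'E'
from h import *
for n in ["scene","top"]:
    p,d=cams.camera(n); cv2.imwrite(f"pics/{n}0.png",p[...,::-1]); np.savez(f"{n}0.npz",p=p,d=d)
    c=cams.camera_info(n); print(n,-np.array(c["R"]).T@c["t"],np.array(c["R"]).round(2).tolist())
    for t in ["stone","slip_case","holder","jaw_grip","bolt_knob","tin","pepper_jar","tumbler","green_bowl"]:
        print(t,[(np.round(o["point"],3).tolist(),round(o["confidence"],2),px(n,np.array(o["point"])).astype(int).tolist()) for o in finder.find_in(t,n)[:2]])
print(telemetry.get_obs())
E
```

```text
scene [-0.45838698  0.53335749  0.68819212] [[-0.49, -0.87, -0.03], [-0.4, 0.25, -0.88], [0.78, -0.42, -0.47]]
stone []
slip_case [([0.686, 0.257, 0.043], 0.92, [158, 216])]
holder []
jaw_grip []
bolt_knob []
tin [([0.693, 0.125, 0.05], 0.82, [197, 203])]
pepper_jar [([0.384, 0.172, 0.061], 0.9, [225, 252])]
tumbler [([0.681, -0.025, 0.058], 0.84, [240, 191]), ([0.384, 0.173, 0.06], 0.26, [225, 252])]
green_bowl []
top [0.43315281 0.00569864 1.34198445] [[-0.02, -1.0, 0.01], [-0.99, 0.02, -0.11], [0.11, -0.02, -0.99]]
stone [([0.613, 0.25, 0.028], 0.79, [161, 186])]
slip_case []
holder [([0.502, -0.113, 0.012], 0.78, [284, 221]), ([0.617, 0.252, 0.03], 0.38, [160, 184])]
jaw_grip [([0.516, -0.214, 0.024], 0.55, [318, 215])]
bolt_knob [([0.513, -0.245, 0.036], 0.64, [330, 216])]
tin [([0.71, 0.116, 0.067], 0.94, [205, 150])]
pepper_jar [([0.402, 0.162, 0.098], 0.48, [188, 258])]
tumbler [([0.709, -0.031, 0.054], 0.86, [255, 150])]
green_bowl [([0.664, -0.335, 0.016], 0.62, [356, 165]), ([0.507, -0.118, 0.017], 0.29, [286, 219])]
{'time_s': 1.0, 'qpos': array([-1.23660451e+00,  2.99912089e-01,  1.52099388e+00, -2.41415987e-05,
        1.32067777e+00, -6.65884966e-02]), 'joint_vel': array([ 1.00314127e-03,  5.24652964e-04,  9.11398837e-06, -1.36336609e-03,
        1.50432702e-03,  9.82895073e-05]), 'tau': array([ 3.20587038e-03, -5.31657457e+01, -3.52916229e+01,  7.09017855e-02,
        2.12413422e-02, -2.21619229e-05]), 'ee_pos': array([ 0.21457236, -0.50641538,  0.22424154]), 'eef_rot': array([3.14158532e+00, 2.39317531e-05, 4.00786294e-01]), 'force': array([-0.06815568,  0.87321395, -0.11153659]), 'moment': array([ 0.03520243,  0.02680111, -0.02878308]), 'grip_force': 0.0, 'grip_width': 0.09379367136253337}
```

```bash
python3 - <<'E'
from h import *
p=cv2.imread("pics/top0.png"); c=p[110:320,120:400]; cv2.imwrite("pics/topc.png",cv2.resize(c,None,fx=2.85,fy=2.85,interpolation=cv2.INTER_CUBIC))
p=cv2.imread("pics/scene0.png"); c=p[130:330,100:366]; cv2.imwrite("pics/scenec.png",cv2.resize(c,None,fx=3,fy=3,interpolation=cv2.INTER_CUBIC))
E
```

```text
(no output)
```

View pics/topc.png

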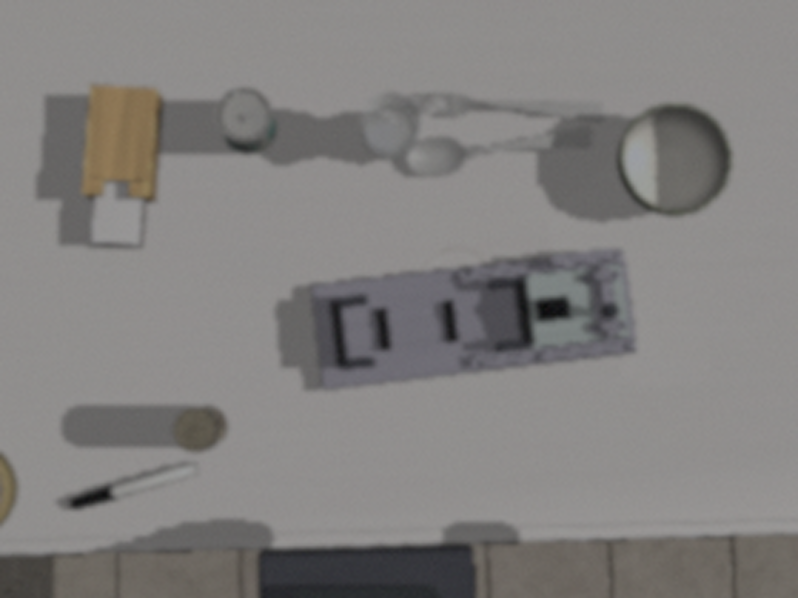

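View pics/scenec.png

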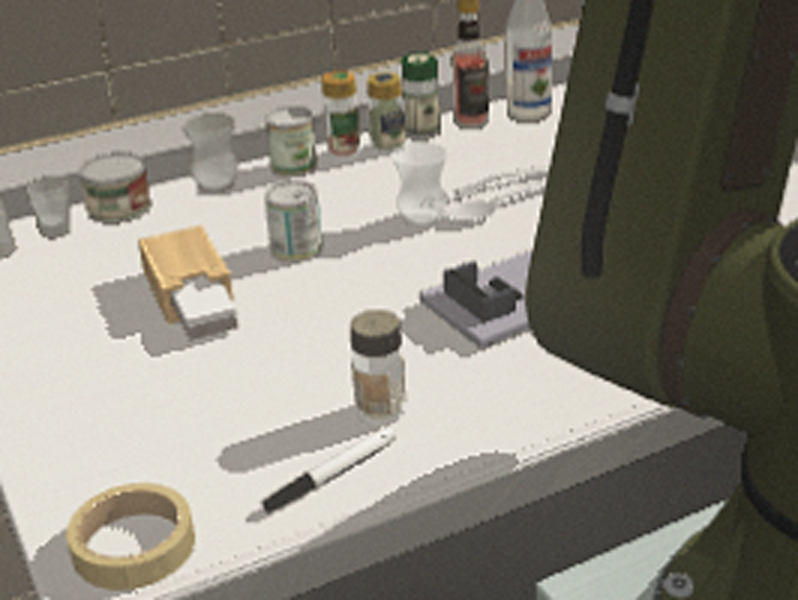

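The top view shows the slip-case upper left, with the stone sticking out towards the robot (crop ~(118,220)). The holder is in the middle, with the fixed cup on the left (~(345,330)) and the jaw and bolt on the right (~(555,305), (610,310)). Next I'll measure the poses.

```bash
cat > m.py <<'E'
from h import *
def rect(P): 
    (c,s,a)=cv2.minAreaRect(P[:,:2].astype(np.float32)*1000); return np.round(c,1),np.round(s,1),round(a,2)
if __name__=="__main__":
    f=np.load("top0.npz"); p,d=f["p"],f["d"]
    cams.camera("top")
    v,u=np.mgrid[0:384,0:512]; W=world("top",np.stack([u,v],-1).astype(float),d)
    Z=W[...,2]
    box=lambda x0,x1,y0,y1:(W[...,0]>x0)&(W[...,0]<x1)&(W[...,1]>y0)&(W[...,1]<y1)&(d>0)
    tb=box(.45,.55,.1,.3);print("table z",np.median(Z[tb]),Z[tb].std())
    B=box(.54,.78,.19,.32)
    for lo,hi in [(.036,.05),(.022,.036)]:
        P=W[B&(Z>lo)&(Z<hi)];print(lo,len(P),rect(P),P.mean(0).round(4))
    B=box(.38,.62,-.36,.12)
    for lo,hi in [(.009,.03),(.03,.05),(.055,.08)]:
        P=W[B&(Z>lo)&(Z<hi)];print(lo,len(P),rect(P) if len(P)>4 else P,P.mean(0).round(4))
    for t in ["stone","slip_case","holder","jaw","bolt","jaw_grip","bolt_knob"]:
        for o in finder.masks_of(t,"top")[:2]:
            m=o["region"];P=cloud("top",m,d)
            print(t,round(o["confidence"],2),m.sum(),rect(P),np.median(P,0).round(3),"px",np.argwhere(m).mean(0).round(1)[::-1])
E
python3 m.py
python3 - <<'E'
from h import *
p=cv2.imread("pics/top0.png"); c=p[185:255,220:350]; cv2.imwrite("pics/hold.png",cv2.resize(c,None,fx=6,fy=6,interpolation=cv2.INTER_CUBIC))
E
```

```text
table z 7.219976057330502e-05 0.0027679079899719165
0.036 878 (array([670. , 249.9]), array([ 71.6, 162. ]), 85.38) [0.6939 0.2477 0.042 ]
0.022 376 (array([667.3, 248.7]), array([ 69. , 162.5]), 84.98) [0.6237 0.2495 0.031 ]
0.009 3425 (array([ 502.7, -147. ]), array([157.5, 450.3]), 12.29) [ 0.5005 -0.1078  0.0194]
0.03 671 (array([ 515.2, -171.2]), array([132.8, 413.1]), 16.51) [ 0.5163 -0.1532  0.0399]
0.055 105 (array([ 561.1, -270.4]), array([ 60. , 204.6]), 45.51) [ 0.538  -0.2435  0.0631]
stone 0.89 364 (array([619.7, 255.7]), array([57.4, 66.7]), 85.78) [0.614 0.252 0.031] px [160.6 185.5]
stone 0.24 393 (array([698.5, -30.6]), array([57.6, 60.2]), 88.81) [ 0.706 -0.032  0.04 ] px [256.1 153.6]
slip_case 0.93 941 (array([698.4, 252.7]), array([ 81.9, 123.9]), 85.61) [0.695 0.243 0.042] px [162.3 158.2]
holder 0.65 4177 (array([ 503.5, -116.7]), array([115.4, 340.7]), 6.21) [ 0.502 -0.115  0.02 ] px [285.5 221.3]
jaw 0.76 1070 (array([ 511.9, -205.4]), array([ 80.7, 137.7]), 4.36) [ 0.509 -0.214  0.028] px [319.1 217.5]
bolt 0.4 49 (array([ 502.9, -249.7]), array([44.6, 12.9]), 13.32) [ 0.506 -0.248  0.041] px [332.6 218.7]
jaw_grip 0.95 1037 (array([ 510.9, -202.2]), array([ 75.7, 140.9]), 4.92) [ 0.511 -0.211  0.029] px [318.2 217.2]
```

View pics/hold.png

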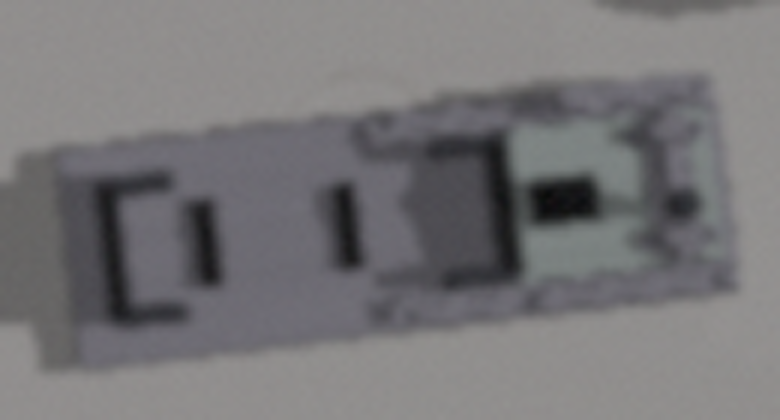

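```bash
cat > fit.py <<'E'
from h import *
from scipy.optimize import least_squares
C=lambda a:(np.array(a,float)+.5)/6-.5+[220,185]
# crop px, height, model x, y, jaw, bolt flags, weight
L=[((95,180),.042,-87,32,0,0),((118,322),.042,-87,-32,0,0),((172,180),.042,-48,30,0,0),((188,312),.042,-48,-30,0,0),
((508,133),.042,87,32,1,0),((525,275),.042,87,-32,1,0),((430,148),.042,48,30,1,0),((447,283),.042,48,-30,1,0),
((275,234),.022,0,0,0,0),((565,200),.067,111,0,1,0),((683,205),.068,165,-12,1,1)]
P=np.array([onz("top",C(a[0]),a[1])[:2] for a in L])*1000
M=np.array([a[2:] for a in L],float)
def pred(q):
    x=M[:,0]+q[3]*M[:,2]; y=M[:,1]+q[4]*M[:,3]; c,s=np.cos(q[2]),np.sin(q[2])
    return np.stack([q[0]+c*x-s*y,q[1]+s*x+c*y],1)
r=least_squares(lambda q:(pred(q)-P).ravel(),[500,-80,-1.5,25,2],loss="soft_l1",f_scale=2)
q=r.x;print("holder x,y,yaw,jaw,bolt",q.round(3)); c,s=np.cos(q[2]),np.sin(q[2])
print(((P-pred(q))@np.array([[c,-s],[s,c]])).round(1).tolist())
pc=np.array([onz("top",C(a),.016)[:2] for a in [(62,150),(705,75),(738,290),(85,370)]])*1000
print("plate in holder",((pc-q[:2])@np.array([[c,-s],[s,c]])).round(1).tolist())
E
python3 fit.py
python3 - <<'E'
from h import *
p=cv2.imread("pics/top0.png"); c=p[130:205,140:190]; cv2.imwrite("pics/sc.png",cv2.resize(c,None,fx=8,fy=8,interpolation=cv2.INTER_CUBIC))
E
```

```text
holder x,y,yaw,jaw,bolt [495.859 -56.252  -1.482  28.173   2.683]
[[0.8, 3.4], [4.5, -2.0], [-1.1, 1.3], [-0.5, -3.0], [0.8, 4.0], [0.5, -1.4], [1.2, 2.9], [1.4, -3.0], [-1.4, 0.6], [-3.6, -0.6], [-2.0, 0.1]]
plate in holder [[-101.2, 53.8], [221.1, 55.8], [223.3, -52.0], [-101.5, -55.1]]
```

View pics/sc.png

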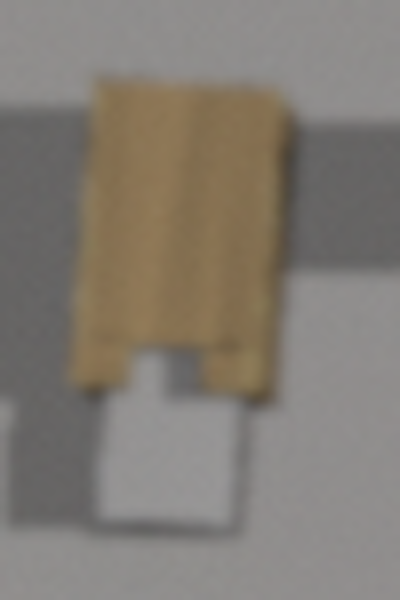

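```bash
python3 - <<'E'
from h import *
C=lambda a:(np.array(a,float)+.5)/8-.5+[140,130]
w=lambda a,z:onz("top",C(a),z)[:2]*1000
r=[w(a,.042) for a in [(98,82),(285,92),(265,398),(75,387)]]
print(np.round(r,1)); c=np.mean(r,0); ax=(r[0]+r[1]-r[2]-r[3])/2; print("case mid",c,"len",np.linalg.norm(ax),"yaw",np.arctan2(ax[1],ax[0]), "w",np.linalg.norm(r[0]-r[1]))
s=[w(a,.031) for a in [(97,521),(238,526),(245,400),(105,395)]]
print(np.round(s,1)); e=(s[2]+s[3]-s[0]-s[1])/2; print("front mid",(s[0]+s[1])/2,"yaw",np.arctan2(e[1],e[0]),np.linalg.norm(s[0]-s[1]))
d=np.load("top0.npz")["d"]
for t in ["tin","pepper_jar","tumbler","green_bowl"]:
    pass
E
```

```text
[[750.2 275.5]
 [745.  206.5]
 [630.9 214.3]
 [636.5 283.7]]
case mid [690.67801487 245.02057053] len 114.20793947790133 yaw -0.07034639796247474 w 69.18151705967362
[[588.2 277.9]
 [585.3 226.2]
 [632.  223.5]
 [635.  275. ]]
front mid [586.75839782 252.07042577] yaw -0.060242854427299826 51.84060183597383
```

```bash
cat > go.py <<'E'
import sys,numpy as np
from station import telemetry
o=telemetry.get_obs(); p=o["ee_pos"]; y=o["eef_rot"][2]; t=[float(a) for a in sys.argv[1:]]
d=np.array(t[:3])-p; c,s=np.cos(y),np.sin(y)
print("slide",np.round([c*d[0]+s*d[1],s*d[0]-c*d[1],-d[2]],4),"spin",round((y-t[3]+np.pi)%(2*np.pi)-np.pi,4),"at",p.round(4),o["eef_rot"].round(4),"t",o["time_s"],"q6",o["qpos"][5].round(2))
E
python3 go.py .612 .250 .15 -.068
```

```text
slide [ 0.6611 -0.5414  0.0742] spin 0.4688 at [ 0.2146 -0.5064  0.2242] [-3.1415  0.      0.4008] t 1.4 q6 -0.07
```

jog_arm([
  {"gripper":0.094,"slide":[0.33,-0.27,0.02],"spin":0.23},
  {"gripper":0.094,"slide":[0.33,-0.27,0.02],"spin":0.23},
  {"gripper":0.094,"slide":[0.33,-0.27,0.02],"spin":0.23},
  {"gripper":0.094,"slide":[0.33,-0.27,0.02],"spin":0.23},
  {"gripper":0.094,"slide":[0.33,-0.27,0.02],"spin":0.23},
  {"gripper":0.094,"slide":[0.33,-0.27,0.02],"spin":0.23},
  {"gripper":0.094,"slide":[0.33,-0.27,0.02],"spin":0.23},
  {"gripper":0.094,"slide":[0.33,-0.27,0.02],"spin":0.23},
])

```text
time_s: 2.2
ee_pos: [0.4011, -0.151, 0.2058]
eef_rot: [3.141, -0.001, 0.171]
force: [-0.4, -0.7, -0.0]
grip_width: 0.0942
grip_force: 0.0
```

```bash
python3 go.py .612 .250 .15 -.068
```

```text
slide [ 0.2759 -0.3594  0.0558] spin 0.2386 at [ 0.4011 -0.151   0.2058] [ 3.1411e+00 -7.0000e-04  1.7060e-01] t 2.2 q6 0.95
```

jog_arm([
  {"gripper":0.094,"slide":[0.27,-0.35,0.055],"spin":0.238},
  {"gripper":0.094,"slide":[0.27,-0.35,0.055],"spin":0.238},
  {"gripper":0.094,"slide":[0.27,-0.35,0.055],"spin":0.238},
  {"gripper":0.094,"slide":[0.27,-0.35,0.055],"spin":0.238},
  {"gripper":0.094,"slide":[0.27,-0.35,0.055],"spin":0.238},
  {"gripper":0.094,"slide":[0.27,-0.35,0.055],"spin":0.238},
  {"gripper":0.094,"slide":[0.27,-0.35,0.055],"spin":0.238},
  {"gripper":0.094,"slide":[0.27,-0.35,0.055],"spin":0.238},
])

```text
time_s: 3.0
ee_pos: [0.5824, 0.1918, 0.157]
eef_rot: [-3.142, -0.0, -0.067]
force: [1.5, -0.9, 1.1]
grip_width: 0.094
grip_force: 0.0
```

jog_arm([
  {"gripper":0.094,"slide":[0,0,0],"spin":0},
  {"gripper":0.094,"slide":[0,0,0],"spin":0},
])

```text
time_s: 3.2
ee_pos: [0.5815, 0.1902, 0.1565]
eef_rot: [3.141, 0.001, -0.066]
force: [0.2, -0.4, 0.2]
grip_width: 0.0942
grip_force: 0.0
```

```bash
python3 go.py .612 .250 .1 -.068
python3 - <<'E'
from h import *
for n in ["scene","top"]:
    p,d=cams.camera(n); cv2.imwrite(f"pics/{n}1.png",p[...,::-1]); np.savez(f"{n}1.npz",p=p,d=d)
p=cv2.imread("pics/scene1.png"); a=p[150:300,140:390]; cv2.imwrite("pics/v1.png",cv2.resize(a,None,fx=3.2,fy=3.2,interpolation=cv2.INTER_CUBIC))
E
```

```text
slide [ 0.0265 -0.0616  0.0565] spin 0.0023 at [0.5815 0.1902 0.1565] [ 3.1411e+00  1.3000e-03 -6.5700e-02] t 3.2 q6 1.89
```

View pics/v1.png

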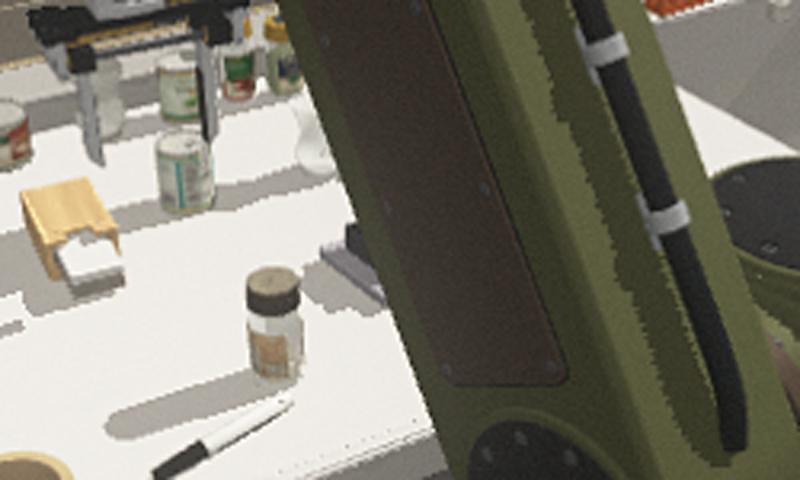

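The scene view shows the stone end at crop ~(90,260), the case at (70,220), and the jar well clear. The arm still hides the holder. I'll cross-check the stone's height from this second view using depth and projection.

```bash
python3 - <<'E'
from h import *
f=np.load("scene1.npz");p,d=f["p"],f["d"]
for q in [(.588,.278,.031),(.5853,.2262,.031),(.632,.2235,.031)]:
    print(((px("scene",np.array(q))-[140,150]+.5)*3.2-.5).round(0))
for o in finder.masks_of("stone","scene")[:1]:
    m=o["region"];P=cloud("scene",m,d);print(o["confidence"],m.sum(),P.min(0),P.max(0)); 
    T=P[P[:,2]>.026];print(len(T),T.mean(0),np.percentile(T[:,2],[10,50,90]),np.percentile(P,[2,98],axis=0).round(3).tolist())
E
```

```text
[ 73. 278.]
[128. 264.]
[114. 241.]
0.81 308 [ 0.58410117  0.22838172 -0.00075234] [0.65984366 0.27810421 0.03934067]
215 [0.61767289 0.25314892 0.03135618] [0.02872382 0.03153929 0.03330712] [[0.587, 0.23, 0.008], [0.657, 0.277, 0.035]]
```

jog_arm([
  {"gripper":0.094,"slide":[0.0265,-0.0615,0.06],"spin":0.002},
  {"gripper":0.094,"slide":[0.0265,-0.0615,0.06],"spin":0.002},
  {"gripper":0.094,"slide":[0.0265,-0.0615,0.06],"spin":0.002},
  {"gripper":0.094,"slide":[0.0265,-0.0615,0.06],"spin":0.002},
])

```text
time_s: 3.75
ee_pos: [0.6122, 0.2484, 0.0974]
eef_rot: [3.141, 0.0, -0.07]
force: [0.2, 0.1, -0.3]
grip_width: 0.094
grip_force: 0.0
```

jog_arm([
  {"gripper":0.094,"slide":[0,-0.0025,0.04],"spin":0},
  {"gripper":0.094,"slide":[0,-0.0025,0.072],"spin":0},
  {"gripper":0.094,"slide":[0,-0.0025,0.072],"spin":0},
  {"gripper":0.094,"slide":[0,-0.0025,0.072],"spin":0},
  {"gripper":0.03,"slide":[0,-0.0025,0.072],"spin":0},
  {"gripper":0.03,"slide":[0,-0.0025,0.072],"spin":0},
  {"gripper":0.03,"slide":[0,-0.0025,0.072],"spin":0},
  {"gripper":0.03,"slide":[0,-0.0025,0.072],"spin":0},
], squeeze=15)

```text
time_s: 4.55
ee_pos: [0.6127, 0.2519, 0.026]
eef_rot: [-3.141, -0.001, -0.069]
force: [-0.2, -0.0, -1.2]
grip_width: 0.0653
grip_force: 0.0
```

jog_arm([
  {"gripper":0.03,"slide":[0,0,0],"spin":0},
  {"gripper":0.03,"slide":[0,0,0],"spin":0},
  {"gripper":0.03,"slide":[0,0,0],"spin":0},
  {"gripper":0.03,"slide":[0,0,0],"spin":0},
], squeeze=50)

```text
time_s: 4.95
ee_pos: [0.6125, 0.2519, 0.0253]
eef_rot: [-3.141, 0.0, -0.069]
force: [-0.4, -0.3, 2.4]
grip_width: 0.0494
grip_force: 50.0
```

jog_arm([
  {"gripper":0.03,"slide":[-0.01,0,-0.001],"spin":0},
  {"gripper":0.03,"slide":[-0.025,0,-0.0015],"spin":0},
  {"gripper":0.03,"slide":[-0.04,0,-0.0015],"spin":0},
  {"gripper":0.03,"slide":[-0.055,0,-0.0015],"spin":0},
  {"gripper":0.03,"slide":[-0.07,0,-0.0015],"spin":0},
  {"gripper":0.03,"slide":[-0.085,0,-0.0015],"spin":0},
  {"gripper":0.03,"slide":[-0.1,0,-0.0015],"spin":0},
  {"gripper":0.03,"slide":[-0.115,0,-0.0015],"spin":0},
])

```text
time_s: 5.75
ee_pos: [0.4968, 0.2596, 0.0264]
eef_rot: [3.141, 0.001, -0.069]
force: [0.7, 0.5, -2.3]
grip_width: 0.0497
grip_force: 50.0
```

jog_arm([
  {"gripper":0.03,"slide":[-0.012,0,0],"spin":0},
  {"gripper":0.03,"slide":[-0.012,0,0],"spin":0},
  {"gripper":0.03,"slide":[-0.012,0,0],"spin":0},
  {"gripper":0.03,"slide":[-0.012,0,0.003],"spin":0},
  {"gripper":0.03,"slide":[-0.012,0,0.005],"spin":0},
  {"gripper":0.03,"slide":[-0.012,0,0.005],"spin":0},
])

```text
time_s: 6.35
ee_pos: [0.4858, 0.2604, 0.0212]
eef_rot: [3.141, 0.001, -0.07]
force: [0.6, -0.6, -2.8]
grip_width: 0.0499
grip_force: 50.0
```

```bash
python3 - <<'E'
from h import *
p,d=cams.camera("scene"); cv2.imwrite("pics/s2.png",cv2.resize(p[160:300,100:300,::-1],None,fx=4,fy=4,interpolation=cv2.INTER_CUBIC))
print(telemetry.get_obs()["force"])
for o in finder.masks_of("stone","scene")[:1]:
    P=cloud("scene",o["region"],d); print(o["confidence"],np.percentile(P,[2,50,98],axis=0).round(3).tolist())
E
```

```text
[ 0.62738127  0.18791279 -2.81396757]
0.82 [[0.461, 0.235, 0.006], [0.492, 0.257, 0.027], [0.587, 0.285, 0.03]]
```

View pics/s2.png

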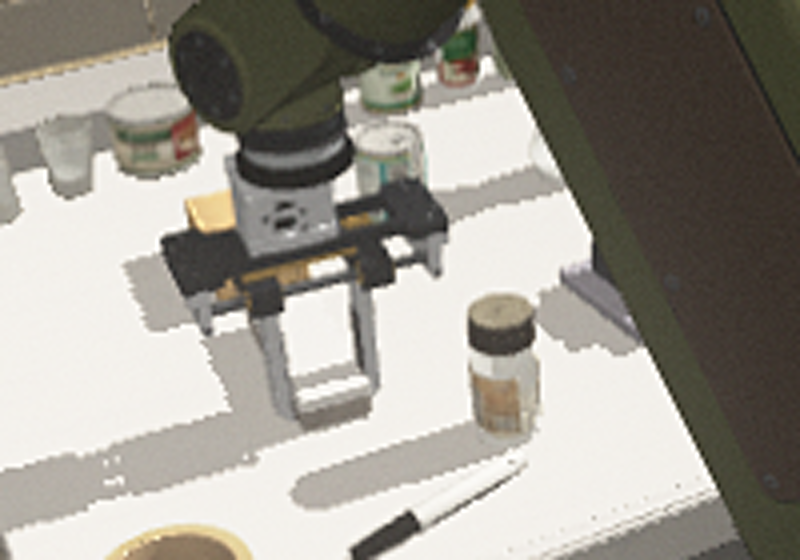

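The picture shows the stone clear of the case, held by its near end (~(335,400)), and about 2 mm above the table. The jar is untouched. Next I lower it and release.

jog_arm([
  {"gripper":0.03,"slide":[0,0,0.001],"spin":0},
  {"gripper":0.03,"slide":[0,0,0.0018],"spin":0},
  {"gripper":0.03,"slide":[0,0,0.002],"spin":0},
  {"gripper":0.03,"slide":[0,0,0.002],"spin":0},
], squeeze=20)

```text
time_s: 6.85
ee_pos: [0.4858, 0.2606, 0.0198]
eef_rot: [-3.142, -0.0, -0.069]
force: [0.5, 0.4, -3.7]
grip_width: 0.0498
grip_force: 20.0
```

jog_arm([
  {"gripper":0.094,"slide":[0,0,0],"spin":0},
  {"gripper":0.094,"slide":[0,0,0],"spin":0},
  {"gripper":0.094,"slide":[0,0,0],"spin":0},
  {"gripper":0.094,"slide":[0,0,0],"spin":0},
  {"gripper":0.094,"slide":[0,0,0],"spin":0},
  {"gripper":0.094,"slide":[0,0,-0.05],"spin":0},
  {"gripper":0.094,"slide":[0,0,-0.1],"spin":0},
  {"gripper":0.094,"slide":[0,0,-0.1],"spin":0},
])

```text
time_s: 7.65
ee_pos: [0.4883, 0.2618, 0.1262]
eef_rot: [-3.137, -0.009, -0.069]
force: [0.4, -0.1, -1.0]
grip_width: 0.0937
grip_force: 0.0
```

jog_arm([
  {"gripper":0.094,"slide":[0.1,0.2,-0.1],"spin":0},
  {"gripper":0.094,"slide":[0.1,0.2,-0.1],"spin":0},
  {"gripper":0.094,"slide":[0.1,0.2,-0.1],"spin":0},
  {"gripper":0.094,"slide":[0.1,0.2,-0.1],"spin":0},
  {"gripper":0.094,"slide":[0.1,0.2,-0.1],"spin":0},
  {"gripper":0.094,"slide":[0.1,0.2,-0.1],"spin":0},
])

```text
time_s: 8.25
ee_pos: [0.5736, 0.0502, 0.2218]
eef_rot: [3.141, -0.004, -0.074]
force: [-0.1, 0.2, -0.3]
grip_width: 0.0937
grip_force: 0.0
```

```bash
cat > st.py <<'E'
from m import *
for n in ["top","scene"]:
    p,d=cams.camera(n); np.savez(n+"s.npz",p=p,d=d)
    for o in finder.masks_of("stone",n)[:1]:
        P=cloud(n,o["region"],d);P=P[(P[:,2]>np.median(P[:,2])-.006)]
        print(n,round(o["confidence"],2),o["region"].sum(),rect(P),P.mean(0).round(4),"px",np.argwhere(o["region"]).mean(0)[::-1].round(1))
E
python3 st.py; python3 go.py .537 .2555 .1 -.068
```

```text
top 0.74 926 (array([534.7, 257.6]), array([ 50.9, 149.3]), 86.37) [0.5342 0.2574 0.0252] px [159.6 213.1]
scene 0.91 673 (array([533.3, 258. ]), array([ 48.2, 151.9]), 86.49) [0.527  0.2593 0.0252] px [176.6 249.4]
slide [-0.0478 -0.1977  0.1189] spin -0.0004 at [0.5712 0.055  0.2189] [-3.1416e+00  1.4000e-03 -6.8400e-02] t 8.45 q6 1.67
```

jog_arm([
  {"gripper":0.094,"slide":[-0.05,-0.2,0.1],"spin":-0.004},
  {"gripper":0.094,"slide":[-0.05,-0.2,0.1],"spin":-0.004},
  {"gripper":0.094,"slide":[-0.05,-0.2,0.1],"spin":-0.004},
  {"gripper":0.094,"slide":[-0.05,-0.2,0.1],"spin":-0.004},
  {"gripper":0.094,"slide":[-0.05,-0.2,0.1],"spin":-0.004},
  {"gripper":0.094,"slide":[-0.05,-0.2,0.1],"spin":-0.004},
  {"gripper":0.094,"slide":[-0.05,-0.2,0.1],"spin":-0.004},
])

```text
time_s: 9.15
ee_pos: [0.5348, 0.2579, 0.1193]
eef_rot: [3.141, 0.001, -0.063]
force: [-0.3, -1.0, 1.0]
grip_width: 0.0939
grip_force: 0.0
```

```bash
python3 go.py .5345 .2575 .0225 -.066
```

```text
slide [-0.0003  0.0004  0.0968] spin 0.0031 at [0.5348 0.2579 0.1193] [ 3.141e+00  9.000e-04 -6.290e-02] t 9.15 q6 2.02
```

jog_arm([
  {"gripper":0.094,"slide":[0,0,0.045],"spin":0.001},
  {"gripper":0.094,"slide":[0,0,0.085],"spin":0.001},
  {"gripper":0.094,"slide":[0,0,0.097],"spin":0.001},
  {"gripper":0.094,"slide":[0,0,0.097],"spin":0.001},
  {"gripper":0.03,"slide":[0,0,0.097],"spin":0.001},
  {"gripper":0.03,"slide":[0,0,0.097],"spin":0.001},
  {"gripper":0.03,"slide":[0,0,0.097],"spin":0.001},
  {"gripper":0.03,"slide":[0,0,0.097],"spin":0.001},
], squeeze=15)

```text
time_s: 9.95
ee_pos: [0.536, 0.2573, 0.0237]
eef_rot: [-3.141, -0.001, -0.066]
force: [-0.6, -0.9, 0.2]
grip_width: 0.0653
grip_force: 0.0
```

jog_arm([
  {"gripper":0.03,"slide":[0,0,0],"spin":0},
  {"gripper":0.03,"slide":[0,0,0],"spin":0},
  {"gripper":0.03,"slide":[0,0,0],"spin":0},
  {"gripper":0.03,"slide":[0,0,0],"spin":0},
  {"gripper":0.03,"slide":[0,0,0],"spin":0},
], squeeze=40)

```text
time_s: 10.45
ee_pos: [0.5357, 0.2572, 0.023]
eef_rot: [-3.142, -0.0, -0.066]
force: [-0.3, 0.0, 4.3]
grip_width: 0.0495
grip_force: 40.0
```

jog_arm([
  {"gripper":0.03,"slide":[0,0,-0.03],"spin":0},
  {"gripper":0.03,"slide":[0,0,-0.07],"spin":0},
  {"gripper":0.03,"slide":[0,0,-0.11],"spin":0},
  {"gripper":0.03,"slide":[0,0,-0.15],"spin":0},
  {"gripper":0.03,"slide":[0,0,-0.15],"spin":0},
])

```text
time_s: 10.95
ee_pos: [0.5373, 0.2578, 0.1781]
eef_rot: [-3.138, -0.007, -0.066]
force: [-0.5, 1.4, -2.3]
grip_width: 0.0494
grip_force: 40.0
```

```bash
python3 go.py .4965 -.064 .15 1.66
```

```text
slide [-0.0194  0.3238  0.0281] spin -1.7262 at [0.5373 0.2578 0.1781] [-3.138  -0.0073 -0.0662] t 10.95 q6 2.02
```

jog_arm([
  {"gripper":0.03,"slide":[-0.02,0.04,0],"spin":-0.12},
  {"gripper":0.03,"slide":[-0.02,0.08,0],"spin":-0.25},
  {"gripper":0.03,"slide":[-0.02,0.11,0],"spin":-0.38},
  {"gripper":0.03,"slide":[-0.02,0.14,0],"spin":-0.5},
  {"gripper":0.03,"slide":[-0.02,0.17,0],"spin":-0.63},
  {"gripper":0.03,"slide":[-0.02,0.2,0],"spin":-0.75},
  {"gripper":0.03,"slide":[-0.02,0.23,0],"spin":-0.87},
  {"gripper":0.03,"slide":[-0.02,0.26,0],"spin":-1.0},
])

```text
time_s: 11.75
ee_pos: [0.4977, -0.0021, 0.1714]
eef_rot: [-3.14, 0.001, 0.939]
force: [0.1, 0.4, -4.1]
grip_width: 0.0499
grip_force: 40.0
```

```bash
python3 go.py .497 -.068 .15 1.66
```

```text
slide [-0.0536  0.0383  0.0214] spin -0.7212 at [ 0.4977 -0.0021  0.1714] [-3.1399e+00  1.1000e-03  9.3880e-01] t 11.75 q6 0.55
```

jog_arm([
  {"gripper":0.03,"slide":[-0.02,0.02,0],"spin":-0.13},
  {"gripper":0.03,"slide":[-0.04,0.03,0],"spin":-0.26},
  {"gripper":0.03,"slide":[-0.053,0.038,0],"spin":-0.39},
  {"gripper":0.03,"slide":[-0.053,0.038,0.02],"spin":-0.5},
  {"gripper":0.03,"slide":[-0.053,0.038,0.02],"spin":-0.62},
  {"gripper":0.03,"slide":[-0.053,0.038,0.02],"spin":-0.72},
  {"gripper":0.03,"slide":[-0.053,0.038,0.02],"spin":-0.72},
])

```text
time_s: 12.45
ee_pos: [0.497, -0.0661, 0.1515]
eef_rot: [-3.14, -0.001, 1.655]
force: [-0.2, 0.3, -3.6]
grip_width: 0.0496
grip_force: 40.0
```

```bash
python3 - <<'E'
from m import *
p,d=cams.camera("scene"); cv2.imwrite("pics/s3.png",cv2.resize(p[130:330,180:446,::-1],None,fx=3,fy=3,interpolation=cv2.INTER_CUBIC)); np.savez("scene3.npz",p=p,d=d)
for o in finder.masks_of("stone","scene")[:1]:
    P=cloud("scene",o["region"],d); print("stone",np.percentile(P,[2,50,98],axis=0).round(3).tolist())
for o in finder.masks_of("holder","scene")[:1]:
    P=cloud("scene",o["region"],d); print("holder",o["confidence"],np.percentile(P,[2,50,98],axis=0).round(3).tolist())
E
python3 go.py .497 -.068 .1 1.66
```

```text
slide [-0.0019 -0.0004  0.0522] spin -0.009 at [ 0.4973 -0.0661  0.1522] [-3.1407e+00 -3.0000e-04  1.6510e+00] t 12.6 q6 -0.29
```

View pics/s3.png

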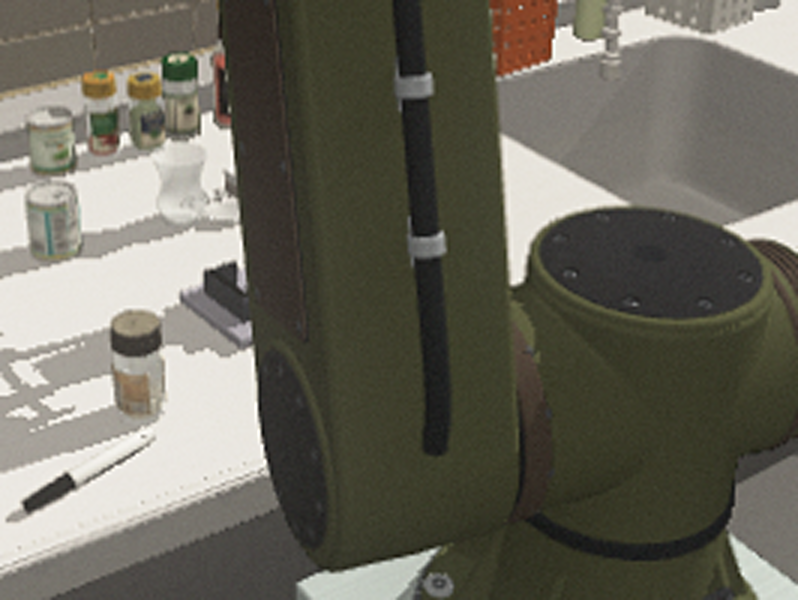

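The arm hides the stone and most of the holder from the scene camera. The fixed-cup end was visible in the first scene picture (crop plate corners ~(420,296) and (485,343)), so I'll check my fit against that.

```bash
python3 - <<'E'
from h import *
q=[.4959,-.0563,-1.482]; c,s=np.cos(q[2]),np.sin(q[2])
for n,(x,y,z) in {"plateL":(-105,55,16),"plateR":(-105,-55,16),"plateRlow":(-105,-55,0),"cupL":(-87,32,42),"cupR":(-87,-32,42)}.items():
    X=np.array([q[0]+(c*x-s*y)/1000,q[1]+(s*x+c*y)/1000,z/1000]); print(n,((px("scene",X)-[100,130]+.5)*3-.5).round(1))
f=np.load("scene0.npz");p,d=f["p"],f["d"]
g=p.mean(-1); 
crop=g[205:250,235:290].astype(np.uint8); cv2.imwrite("pics/cup.png",cv2.resize(crop,None,fx=12,fy=12,interpolation=cv2.INTER_CUBIC))
v,u=np.mgrid[0:384,0:512]; W=world("scene",np.stack([u,v],-1).astype(float),d)
m=(g<70)&(u>240)&(u<277)&(v>210)&(v<240)&(W[...,2]>.037)&(W[...,2]<.047)
P=W[m];h=(P[:,:2]-q[:2])@np.array([[c,-s],[s,c]])*1000; print(len(P),np.percentile(h,[0,5,50,95,100],axis=0).round(1).tolist(),P[:,2].mean())
E
```

```text
plateL [419.2 292.2]
plateR [481.6 340.9]
plateRlow [481.9 355. ]
cupL [445.8 273.8]
cupR [482.7 301.1]
74 [[-88.9, -36.7], [-88.5, -33.6], [-84.8, -0.3], [-58.7, 30.3], [-50.2, 32.4]] 0.0420748064058861
```

View pics/cup.png

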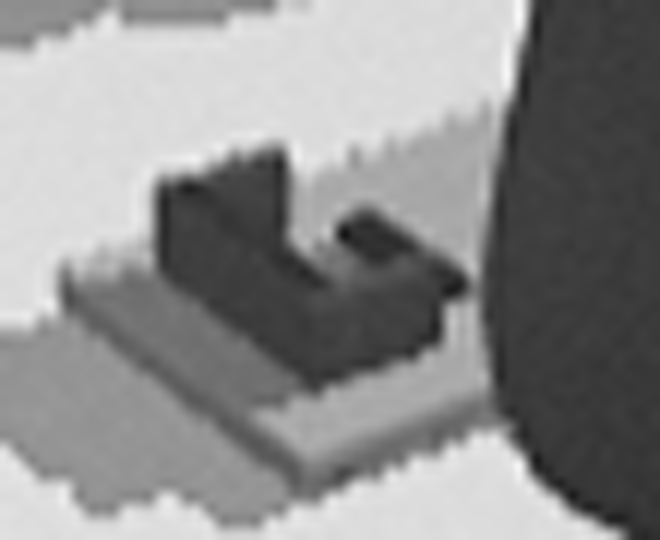

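The check agrees within about a pixel in both views, so I'm going in.

jog_arm([
  {"gripper":0.03,"slide":[0.002,-0.001,0.03],"spin":-0.008},
  {"gripper":0.03,"slide":[0.002,-0.001,0.06],"spin":-0.008},
  {"gripper":0.03,"slide":[0.002,-0.001,0.076],"spin":-0.008},
  {"gripper":0.03,"slide":[0.002,-0.001,0.076],"spin":-0.008},
  {"gripper":0.03,"slide":[0.002,-0.001,0.076],"spin":-0.008},
  {"gripper":0.03,"slide":[0.002,-0.001,0.076],"spin":-0.008},
])

```text
time_s: 13.2
ee_pos: [0.4969, -0.0644, 0.0779]
eef_rot: [3.14, 0.0, 1.661]
force: [-0.2, -0.8, -2.2]
grip_width: 0.0498
grip_force: 40.0
```

```bash
python3 go.py .4965 -.0683 .045 1.6596; python3 - <<'E'
from m import *
p,d=cams.camera("top"); cv2.imwrite("pics/t4.png",cv2.resize(p[185:255,220:350,::-1],None,fx=6,fy=6,interpolation=cv2.INTER_CUBIC))
for o in finder.masks_of("stone","top")[:1]:
    P=cloud("top",o["region"],d); print(np.percentile(P,[2,50,98],axis=0).round(3).tolist())
E
```

```text
slide [-0.0039 -0.0008  0.0329] spin 0.0016 at [ 0.4969 -0.0644  0.0779] [3.1399e+00 5.0000e-04 1.6612e+00] t 13.2 q6 -0.29
[[0.466, -0.028, 0.014], [0.491, 0.005, 0.08], [0.519, 0.014, 0.341]]
```

View pics/t4.png

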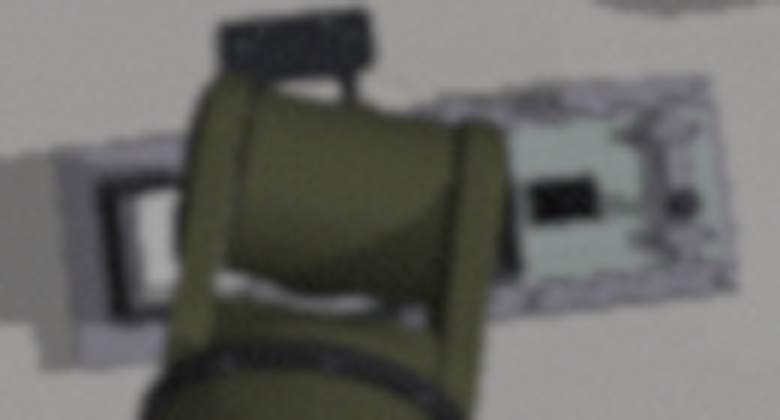

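The stone's white end shows at crop (137–148, 187–300), inside the fixed cup's C. I'll check the lateral centring numerically.

```bash
python3 - <<'E'
from h import *
q=np.array([.4959,-.0563]);c,s=np.cos(-1.482),np.sin(-1.482)
C=lambda a:(np.array(a,float)+.5)/6-.5+[220,185]
for a,z in [((137,187),.08),((148,300),.08),((95,180),.042),((118,322),.042),((172,173),.042),((188,320),.042),((118,193),.042),((133,305),.042)]:
    print(a,((onz("top",C(a),z)[:2]-q)@np.array([[c,-s],[s,c]])*1000).round(1))
# expected white end pixel for centred stone at TCP
for x,y in [(-66.5,25),(-66.5,-25)]:
    X=np.array([q[0]+(c*x-s*y)/1000,q[1]+(s*x+c*y)/1000,.08]); print(((px("top",X)-[220,185]+.5)*6-.5).round(0))
E
```

```text
(137, 187) [-66.4  27.2]
(148, 300) [-67.1 -26.1]
(95, 180) [-86.2  35.4]
(118, 322) [-82.6 -34. ]
(172, 173) [-48.7  34.6]
(188, 320) [-48.9 -36.8]
(118, 193) [-75.8  27.9]
(133, 305) [-74.5 -26.7]
[137. 192.]
[149. 298.]
```

jog_arm([
  {"gripper":0.03,"slide":[-0.003,0,0.006],"spin":0.001},
  {"gripper":0.03,"slide":[-0.003,0,0.012],"spin":0.001},
  {"gripper":0.03,"slide":[-0.003,0,0.018],"spin":0.001},
  {"gripper":0.03,"slide":[-0.003,0,0.024],"spin":0.001},
  {"gripper":0.03,"slide":[-0.003,0,0.028],"spin":0.001},
  {"gripper":0.03,"slide":[-0.003,0,0.03],"spin":0.001},
  {"gripper":0.03,"slide":[-0.003,0,0.03],"spin":0.001},
])

```text
time_s: 14.0
ee_pos: [0.4968, -0.0673, 0.0466]
eef_rot: [3.141, 0.0, 1.661]
force: [2.8, -0.6, -4.0]
grip_width: 0.0496
grip_force: 40.0
```

jog_arm([
  {"gripper":0.03,"slide":[0,0,0.001],"spin":0},
  {"gripper":0.03,"slide":[0,0,0.002],"spin":0},
  {"gripper":0.03,"slide":[0,0,0.002],"spin":0},
])

```text
time_s: 14.3
ee_pos: [0.4968, -0.0673, 0.045]
eef_rot: [3.141, 0.0, 1.661]
force: [1.7, 0.1, 0.2]
grip_width: 0.0493
grip_force: 40.0
```

jog_arm([
  {"gripper":0.094,"slide":[0,0,0],"spin":0},
  {"gripper":0.094,"slide":[0,0,0],"spin":0},
  {"gripper":0.094,"slide":[0,0,0],"spin":0},
  {"gripper":0.094,"slide":[0,0,0],"spin":0},
  {"gripper":0.094,"slide":[0,0,0],"spin":0},
  {"gripper":0.094,"slide":[0,0,-0.04],"spin":0},
  {"gripper":0.094,"slide":[0,0,-0.08],"spin":0},
  {"gripper":0.094,"slide":[0,0,-0.08],"spin":0},
])

```text
time_s: 15.1
ee_pos: [0.4987, -0.0677, 0.1295]
eef_rot: [3.134, 0.002, 1.661]
force: [0.9, -0.6, -0.1]
grip_width: 0.0944
grip_force: 0.0
```

jog_arm([
  {"gripper":0.06,"slide":[-0.19,0,-0.08],"spin":0},
  {"gripper":0.06,"slide":[-0.19,0,-0.08],"spin":0},
  {"gripper":0.06,"slide":[-0.19,0,-0.08],"spin":0},
  {"gripper":0.06,"slide":[-0.19,0,-0.08],"spin":0},
  {"gripper":0.06,"slide":[-0.19,0,-0.08],"spin":0},
  {"gripper":0.06,"slide":[-0.19,0,-0.08],"spin":0},
])

```text
time_s: 15.7
ee_pos: [0.5134, -0.2573, 0.2041]
eef_rot: [-3.141, -0.0, 1.659]
force: [-0.1, 0.9, -0.2]
grip_width: 0.0602
grip_force: 0.0
```

```bash
python3 st.py; python3 - <<'E'
import numpy as np
q=np.array([.4959,-.0563]);c,s=np.cos(-1.482),np.sin(-1.482)
g=lambda x,y:q+[(c*x-s*y)/1000,(s*x+c*y)/1000]
print("grip",g(111+28.2,0),"closed",g(111,0),"knob",g(165,-9.3))
E
python3 go.py .5083 -.195 .062 1.66
```

```text
top 0.85 880 (array([495. , -65.3]), array([ 50. , 149.2]), 5.66) [ 0.4948 -0.0658  0.0473] px [269.6 223.7]
scene 0.73 708 (array([692.8, 249.1]), array([ 68. , 120.6]), 86.8) [0.6903 0.2504 0.0429] px [161.8 221.3]
grip [ 0.50824421 -0.19495158] closed [ 0.50574344 -0.16686268] knob [ 0.50126879 -0.22147465]
slide [0.0603 0.0002 0.1419] spin 0.0023 at [ 0.5136 -0.2551  0.2039] [-3.1405e+00 -9.0000e-04  1.6623e+00] t 15.9 q6 -0.62
```

The stone lies at seat height (top at z 0.047) and is centred between the cups. Next is the jaw grip.

jog_arm([
  {"gripper":0.05,"slide":[0.062,0,0.05],"spin":0.002},
  {"gripper":0.05,"slide":[0.062,0,0.1],"spin":0.002},
  {"gripper":0.05,"slide":[0.062,0,0.13],"spin":0.002},
  {"gripper":0.05,"slide":[0.062,0,0.142],"spin":0.002},
  {"gripper":0.05,"slide":[0.062,0,0.142],"spin":0.002},
  {"gripper":0.05,"slide":[0.062,0,0.142],"spin":0.002},
  {"gripper":0.05,"slide":[0.062,0,0.142],"spin":0.002},
])

```text
time_s: 16.6
ee_pos: [0.5092, -0.1955, 0.065]
eef_rot: [3.139, 0.002, 1.658]
force: [-0.6, 0.1, 0.7]
grip_width: 0.0499
grip_force: 0.0
```

jog_arm([
  {"gripper":0.0,"slide":[0,0,0],"spin":0},
  {"gripper":0.0,"slide":[0,0,0],"spin":0},
  {"gripper":0.0,"slide":[0,0,0],"spin":0},
  {"gripper":0.0,"slide":[0,0,0],"spin":0},
  {"gripper":0.0,"slide":[0,0,0],"spin":0},
  {"gripper":0.0,"slide":[0,0,0],"spin":0},
], squeeze=15)

```text
time_s: 17.2
ee_pos: [0.5113, -0.1946, 0.0631]
eef_rot: [3.134, 0.002, 1.659]
force: [27.9, 2.4, -16.3]
grip_width: 0.0162
grip_force: 15.0
```

jog_arm([
  {"gripper":0.0,"slide":[0,0.0015,0],"spin":0},
  {"gripper":0.0,"slide":[0,0.003,0],"spin":0},
  {"gripper":0.0,"slide":[0,0.003,0],"spin":0},
])

```text
time_s: 17.5
ee_pos: [0.5115, -0.1946, 0.063]
eef_rot: [3.141, 0.0, 1.659]
force: [1.4, -0.6, 0.8]
grip_width: 0.0155
grip_force: 15.0
```

jog_arm([
  {"gripper":0.0,"slide":[0.004,0,0],"spin":0},
  {"gripper":0.0,"slide":[0.008,0,0],"spin":0},
  {"gripper":0.0,"slide":[0.012,0,0],"spin":0},
  {"gripper":0.0,"slide":[0.016,0,0],"spin":0},
  {"gripper":0.0,"slide":[0.018,0,0],"spin":0},
  {"gripper":0.0,"slide":[0.02,0,0],"spin":0},
  {"gripper":0.0,"slide":[0.02,0,0],"spin":0},
], squeeze=25)

```text
time_s: 18.2
ee_pos: [0.5096, -0.1743, 0.063]
eef_rot: [3.141, 0.0, 1.659]
force: [4.9, 0.6, 2.0]
grip_width: 0.0155
grip_force: 25.0
```

jog_arm([
  {"gripper":0.0,"slide":[0.001,0,0],"spin":0},
  {"gripper":0.0,"slide":[0.002,0,0],"spin":0},
  {"gripper":0.0,"slide":[0.003,0,0],"spin":0},
  {"gripper":0.0,"slide":[0.004,0,0],"spin":0},
  {"gripper":0.0,"slide":[0.004,0,0],"spin":0},
])

```text
time_s: 18.7
ee_pos: [0.5092, -0.1707, 0.063]
eef_rot: [3.141, 0.0, 1.659]
force: [5.3, -2.7, 1.9]
grip_width: 0.0156
grip_force: 25.0
```

jog_arm([
  {"gripper":0.0,"slide":[0.001,0.0006,0],"spin":0},
  {"gripper":0.0,"slide":[0.0015,0.0006,0],"spin":0},
  {"gripper":0.0,"slide":[0.002,0.0006,0],"spin":0},
  {"gripper":0.0,"slide":[0.002,0.0006,0],"spin":0},
])

```text
time_s: 19.1
ee_pos: [0.5091, -0.1688, 0.063]
eef_rot: [-3.141, 0.0, 1.659]
force: [-0.7, -5.5, 4.9]
grip_width: 0.016
grip_force: 25.0
```

jog_arm([
  {"gripper":0.0,"slide":[0.001,0,0],"spin":0},
  {"gripper":0.0,"slide":[0.0015,0,0],"spin":0},
  {"gripper":0.0,"slide":[0.002,0,0],"spin":0},
  {"gripper":0.0,"slide":[0.002,0,0],"spin":0},
])

```text
time_s: 19.5
ee_pos: [0.5089, -0.1668, 0.063]
eef_rot: [-3.141, 0.0, 1.659]
force: [-0.9, -4.6, 5.4]
grip_width: 0.0158
grip_force: 25.0
```

jog_arm([
  {"gripper":0.0,"slide":[0.001,0,0],"spin":0},
  {"gripper":0.0,"slide":[0.0015,0,0],"spin":0},
  {"gripper":0.0,"slide":[0.002,0,0],"spin":0},
  {"gripper":0.0,"slide":[0.002,0,0],"spin":0},
])

```text
time_s: 19.9
ee_pos: [0.5087, -0.1649, 0.063]
eef_rot: [-3.141, 0.001, 1.659]
force: [-1.0, -5.4, 5.4]
grip_width: 0.0157
grip_force: 25.0
```

jog_arm([
  {"gripper":0.0,"slide":[0.001,0,0],"spin":0},
  {"gripper":0.0,"slide":[0.0015,0,0],"spin":0},
  {"gripper":0.0,"slide":[0.002,0,0],"spin":0},
  {"gripper":0.0,"slide":[0.002,0,0],"spin":0},
])

```text
time_s: 20.3
ee_pos: [0.5087, -0.1647, 0.063]
eef_rot: [-3.141, 0.004, 1.658]
force: [0.1, -19.2, -0.5]
grip_width: 0.0158
grip_force: 25.0
```

jog_arm([
  {"gripper":0.0,"slide":[-0.0015,0,0],"spin":0},
  {"gripper":0.0,"slide":[-0.0015,0,0],"spin":0},
  {"gripper":0.05,"slide":[-0.0015,0,0],"spin":0},
  {"gripper":0.05,"slide":[-0.0015,0,0],"spin":0},
  {"gripper":0.05,"slide":[-0.0015,0,0],"spin":0},
  {"gripper":0.05,"slide":[-0.0015,0,-0.05],"spin":0},
  {"gripper":0.05,"slide":[-0.0015,0,-0.1],"spin":0},
  {"gripper":0.05,"slide":[-0.0015,0,-0.1],"spin":0},
])

```text
time_s: 21.1
ee_pos: [0.5111, -0.1646, 0.1689]
eef_rot: [3.133, 0.004, 1.659]
force: [-0.7, -0.5, 0.8]
grip_width: 0.0497
grip_force: 0.0
```

jog_arm([
  {"gripper":0.05,"slide":[-0.2,-0.05,-0.1],"spin":0},
  {"gripper":0.05,"slide":[-0.2,-0.05,-0.1],"spin":0},
  {"gripper":0.05,"slide":[-0.2,-0.05,-0.1],"spin":0},
  {"gripper":0.05,"slide":[-0.2,-0.05,-0.1],"spin":0},
  {"gripper":0.05,"slide":[-0.2,-0.05,-0.1],"spin":0},
  {"gripper":0.05,"slide":[-0.2,-0.05,-0.1],"spin":0},
])

```text
time_s: 21.7
ee_pos: [0.4761, -0.3705, 0.2635]
eef_rot: [3.141, 0.001, 1.656]
force: [0.6, 0.9, -0.2]
grip_width: 0.0499
grip_force: 0.0
```

```bash
python3 st.py; python3 - <<'E'
from m import *
p,d=np.load("tops.npz")["p"],np.load("tops.npz")["d"]
cv2.imwrite("pics/t5.png",cv2.resize(p[185:255,220:350,::-1],None,fx=6,fy=6,interpolation=cv2.INTER_CUBIC))
E
python3 go.py .5 -.22 .1 1.66
```

```text
top 0.81 852 (array([493.8, -54.1]), array([ 49.7, 147. ]), 5.46) [ 0.4937 -0.0539  0.0473] px [265.7 224.1]
scene 0.6 134 (array([495.3,   3.8]), array([41.5, 65.6]), 59.47) [0.4915 0.0013 0.0478] px [262.4 220.6]
slide [0.1438 0.0359 0.1617] spin -0.0002 at [ 0.477  -0.3664  0.2617] [-3.1405e+00 -1.4000e-03  1.6598e+00] t 21.9 q6 -0.81
```

View pics/t5.png

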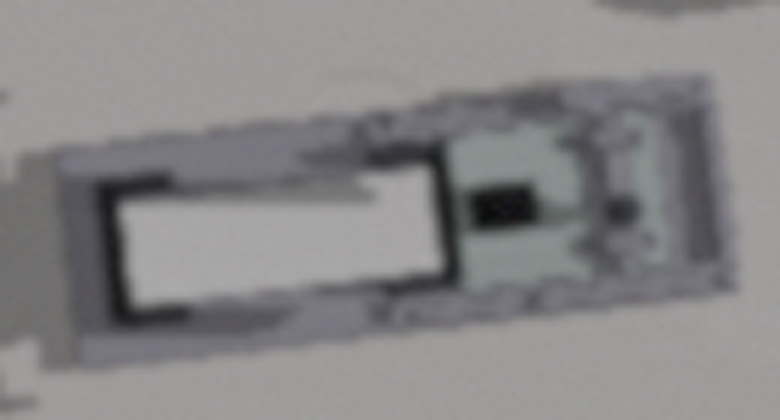

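The stone sits with its ends in both cups, with no gap visible. The grip is at crop (503,208) and the knob at (622,210). Now for the knob position.

```bash
python3 - <<'E'
from h import *
C=lambda a:(np.array(a,float)+.5)/6-.5+[220,185]
print("grip",onz("top",C((503,208)),.067),"knob",onz("top",C((622,210)),.068))
for t in ["bolt_knob"]: print([(np.round(o["point"],4),o["confidence"]) for o in finder.find_in(t,"top")[:2]])
for yaw in (-1.482,-1.474):
    c,s=np.cos(yaw),np.sin(yaw); x,y=54,-12
    for b in (0,2.7,4): print(yaw,b,np.array([.5087,-.1647])+[(c*x-s*(y+b))/1000,(s*x+c*(y+b))/1000])
E
```

```text
grip [ 0.50410694 -0.16162193  0.067     ] knob [ 0.50182523 -0.21821729  0.068     ]
[(array([ 0.5133, -0.217 ,  0.038 ]), 0.58)]
-1.482 0 [ 0.50153598 -0.21955141]
-1.482 2.7 [ 0.50422534 -0.21931197]
-1.482 4 [ 0.50552022 -0.21919669]
-1.474 0 [ 0.50197502 -0.21960696]
-1.474 2.7 [ 0.50466238 -0.21934602]
-1.474 4 [ 0.50595629 -0.21922038]
```

jog_arm([
  {"gripper":0.05,"slide":[0.144,0.041,0.05],"spin":0},
  {"gripper":0.05,"slide":[0.144,0.041,0.1],"spin":0},
  {"gripper":0.05,"slide":[0.144,0.041,0.14],"spin":0},
  {"gripper":0.05,"slide":[0.144,0.041,0.14],"spin":0},
  {"gripper":0.05,"slide":[0.144,0.041,0.14],"spin":0},
  {"gripper":0.05,"slide":[0.144,0.041,0.14],"spin":0},
])

```text
time_s: 22.55
ee_pos: [0.5049, -0.2193, 0.122]
eef_rot: [-3.14, -0.001, 1.661]
force: [0.4, -0.3, 0.8]
grip_width: 0.0501
grip_force: 0.0
```

```bash
python3 go.py .505 -.2195 .063 1.664
```

```text
slide [-0.0002  0.0001  0.059 ] spin -0.0028 at [ 0.5049 -0.2193  0.122 ] [-3.1396e+00 -1.3000e-03  1.6612e+00] t 22.55 q6 -0.57
```

jog_arm([
  {"gripper":0.05,"slide":[0,0,0.025],"spin":-0.003},
  {"gripper":0.05,"slide":[0,0,0.05],"spin":-0.003},
  {"gripper":0.05,"slide":[0,0,0.0585],"spin":-0.003},
  {"gripper":0.05,"slide":[0,0,0.0585],"spin":-0.003},
  {"gripper":0.05,"slide":[0,0,0.0585],"spin":-0.003},
  {"gripper":0.05,"slide":[0,0,0.0585],"spin":-0.003},
])

```text
time_s: 23.15
ee_pos: [0.5056, -0.2212, 0.0658]
eef_rot: [3.14, 0.001, 1.662]
force: [0.6, -0.8, 0.3]
grip_width: 0.0503
grip_force: 0.0
```

jog_arm([
  {"gripper":0.0,"slide":[0,0,0],"spin":0},
  {"gripper":0.0,"slide":[0,0,0],"spin":0},
  {"gripper":0.0,"slide":[0,0,0],"spin":0},
  {"gripper":0.0,"slide":[0,0,0],"spin":0},
  {"gripper":0.0,"slide":[0,0,0],"spin":0},
  {"gripper":0.0,"slide":[0,0,0],"spin":0},
], squeeze=12)

```text
time_s: 23.75
ee_pos: [0.505, -0.2206, 0.0643]
eef_rot: [-3.141, -0.0, 1.662]
force: [-0.7, -0.2, 2.2]
grip_width: 0.0144
grip_force: 12.0
```

jog_arm([
  {"gripper":0.0,"slide":[0,0.003,0],"spin":0},
  {"gripper":0.0,"slide":[0,0.006,0],"spin":0},
  {"gripper":0.0,"slide":[0,0.009,0],"spin":0},
  {"gripper":0.0,"slide":[0,0.012,0],"spin":0},
  {"gripper":0.0,"slide":[0,0.015,0],"spin":0},
  {"gripper":0.0,"slide":[0,0.017,0],"spin":0},
  {"gripper":0.0,"slide":[0,0.018,0],"spin":0},
  {"gripper":0.0,"slide":[0,0.018,0],"spin":0},
])

```text
time_s: 24.55
ee_pos: [0.5232, -0.2189, 0.0643]
eef_rot: [3.141, 0.0, 1.662]
force: [0.8, 1.2, 0.5]
grip_width: 0.0144
grip_force: 12.0
```

jog_arm([
  {"gripper":0.0,"slide":[0,0.001,0],"spin":0},
  {"gripper":0.0,"slide":[0,0.002,0],"spin":0},
  {"gripper":0.0,"slide":[0,0.003,0],"spin":0},
  {"gripper":0.0,"slide":[0,0.004,0],"spin":0},
  {"gripper":0.0,"slide":[0,0.004,0],"spin":0},
])

```text
time_s: 25.05
ee_pos: [0.5271, -0.2186, 0.0643]
eef_rot: [3.141, -0.0, 1.662]
force: [-0.9, 1.6, 1.6]
grip_width: 0.0147
grip_force: 12.0
```

jog_arm([
  {"gripper":0.0,"slide":[0,0.001,0],"spin":0},
  {"gripper":0.0,"slide":[0,0.002,0],"spin":0},
  {"gripper":0.0,"slide":[0,0.002,0],"spin":0},
])

```text
time_s: 25.35
ee_pos: [0.5281, -0.2185, 0.0642]
eef_rot: [-3.139, -0.0, 1.662]
force: [-7.6, 1.0, 6.0]
grip_width: 0.014
grip_force: 12.0
```

jog_arm([
  {"gripper":0.0,"slide":[0,0.001,0],"spin":0},
  {"gripper":0.0,"slide":[0,0.002,0],"spin":0},
  {"gripper":0.0,"slide":[0,0.002,0],"spin":0},
])

```text
time_s: 25.65
ee_pos: [0.5285, -0.2185, 0.064]
eef_rot: [-3.135, -0.001, 1.662]
force: [-22.0, 0.3, 13.6]
grip_width: 0.0146
grip_force: 12.0
```

jog_arm([
  {"gripper":0.0,"slide":[0,-0.002,0],"spin":0},
  {"gripper":0.0,"slide":[0,-0.002,0],"spin":0},
  {"gripper":0.05,"slide":[0,-0.002,0],"spin":0},
  {"gripper":0.05,"slide":[0,-0.002,0],"spin":0},
  {"gripper":0.05,"slide":[0,-0.002,0],"spin":0},
  {"gripper":0.05,"slide":[0,-0.002,-0.05],"spin":0},
  {"gripper":0.05,"slide":[0,-0.002,-0.1],"spin":0},
  {"gripper":0.05,"slide":[0,-0.002,-0.1],"spin":0},
])

```text
time_s: 26.45
ee_pos: [0.5313, -0.2195, 0.171]
eef_rot: [3.132, 0.006, 1.662]
force: [-0.5, -0.7, -0.6]
grip_width: 0.0501
grip_force: 0.0
```

jog_arm([
  {"gripper":0.05,"slide":[-0.15,-0.1,-0.1],"spin":0},
  {"gripper":0.05,"slide":[-0.15,-0.1,-0.1],"spin":0},
  {"gripper":0.05,"slide":[-0.15,-0.1,-0.1],"spin":0},
  {"gripper":0.05,"slide":[-0.15,-0.1,-0.1],"spin":0},
  {"gripper":0.05,"slide":[-0.15,-0.1,-0.1],"spin":0},
  {"gripper":0.05,"slide":[-0.15,-0.1,-0.1],"spin":0},
])

```text
time_s: 27.05
ee_pos: [0.4426, -0.3777, 0.2642]
eef_rot: [3.141, 0.0, 1.66]
force: [0.6, -0.5, -0.6]
grip_width: 0.0496
grip_force: 0.0
```

```bash
python3 st.py; python3 - <<'E'
from m import *
p=np.load("tops.npz")["p"]
cv2.imwrite("pics/t6.png",cv2.resize(p[185:255,220:350,::-1],None,fx=6,fy=6,interpolation=cv2.INTER_CUBIC))
E
```

```text
top 0.93 935 (array([493.2, -55.3]), array([ 51.9, 154.1]), 5.87) [ 0.4936 -0.0547  0.0472] px [265.8 224.1]
scene 0.42 127 (array([325.2, 100.8]), array([ 38.6, 456.3]), 59.84) [0.4762 0.0094 0.0573] px [262.6 220.7]
```

View pics/t6.png

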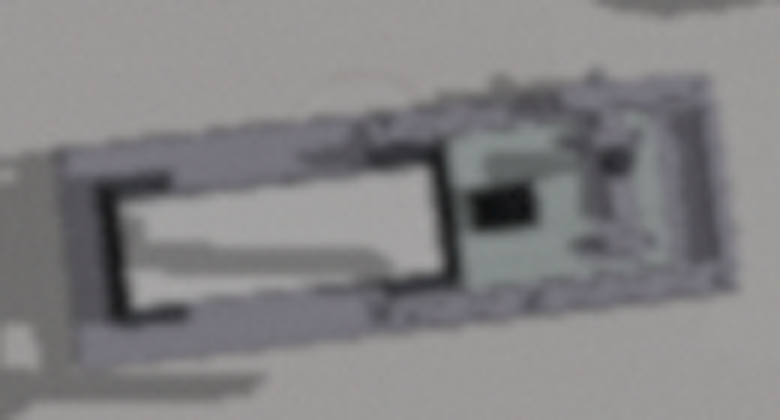

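The stone is tight between the cups. The knob is at (615,158), about 24 mm further on, and the rod nose shows through the keeper at (595,78). I'm handing in.

```bash
python3 -c "
from station import workorder; print(workorder.hand_in())"
```

```text
the job is handed in; nothing more can be done
None
```

I handed the job in at about 27 s: the stone is held flat between the cups, the jaw is right up against it and the bolt is fully home. The tin, jar, glass and bowl were not touched as far as I saw; `hand_in` returned no verdict.

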